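Set out the sample-preparation board

ROBOT

A 6-joint arm with a two-finger parallel gripper is mounted at the origin on a cart in front of the work surface, level with it; the furniture and walls round the work are solid. World frame = base frame: x ahead of the robot, y to its left, z up, the work surface at z = 0. Lengths are in m, angles in rad, forces in N, time in s.
With the tool pointing down it reaches from about 0.375 to 0.975 m from the base axis. Payload 3.8 kg.
Tool frame: the origin (TCP) lies midway between the tips of the shut fingers; the grasp point (between the pads) lies 19 mm behind it; z points along the fingers, y is the line along which they close (so a half turn about z gives the same grasp; the last joint's range is limited). The gripper opens to 85 mm and grips with 20 to 120 N. Pads are 22 mm wide; open, the fingers measure 114 mm over their backs; the gripper's body (76 mm by 85 mm) begins 54 mm behind the grasp point. The pads swing forward as they close: fully open they stand 13 mm farther back than shut.
Start: joints at [1.095, 0.264, 1.604, -0, 1.274, -0.037], TCP at [0.287, 0.611, 0.231] pointing down, gripper open.
Joint ranges: [-2.63, 2.63], [-0.94, 2.18], [0.31, 2.57], [-1.31, 4.45], [0, 2.66], [-2.55, 2.55]. Speed limits (rad/s): [2.57, 2.57, 3.14, 3.14, 3.14, 3.14].

INTERFACE

Orientations are given as a rotation vector (axis times angle).
In Python, from workcell import status, read_camera, workorder, masks_of gives the robot as it stands.
- The arm moves only by the tool drive_tool, never from a script. Its argument "rows" is a list of rows, each a list of 7 numbers: the turn, a rotation vector about the tool's x, y, z in degrees, then the shift along the tool's x, y, z in m, then the opening, from 0 (shut) to 1 (fully open). In form: [[ax, ay, az, tx, ty, tz, claw], ...]. A call has 1 to 8 rows; each row shifts and turns the commanded pose from where the row before left it, along the tool's axes as they then stand; what a row does not reach is not made up. A row lasts 1/12 s, in which the tool goes at most 41.7 mm and 7.16 degrees, less where a joint would pass 70% of its speed; a pose out of reach is approached as far as the arm can. A call is refused whole if a number of a shift passes 0.0417 or a number of a turn 7.16, either way. A call with a gripper value outside its range is refused whole. The fingers move at their own pace and stop on an object; "force" is the grip in N (left out, the last holds). Time passes only in rows, so rows that do not move let the fingers close. It gives the time, the measured TCP pose, the force, the opening and the grip force at its end, in the units of the state.
- status.read_state(): the state, without advancing time (a new reading comes with each control period).
- read_camera(name): name is "scene" or "top" or "wrist"; returns a dict with "color" (384x512x3 uint8, red, green, blue), "intrinsics" (3x3 intrinsics, pixels), "world_from_camera" (4x4, takes a point from camera to world coordinates); the wrist camera has in their place "mount" (4x4, takes a point from camera to tool coordinates, whose origin is the TCP and whose axes are the flange's). Camera axes: x right, y up, looking along -z (the intrinsics and any distortion apply to the point x, -y, -z); pixel columns grow to the right and rows downward; lengths in m; the calibration is good to about 2 mm. A picture is of the moment at which its call begins: read the wrist's pose just before it. There is no depth.
- workorder.finish_job(): hands the job in; it is judged then, once.
Trained networks look in a picture, given as the dict that the camera call returned (one of the last four; its "shot" number tells which), for a name from the list of things; names that differ only in an ending like _2 or _b are one class to them, and where a whole thing is asked for, a point or a joint stands for the part that bears it (a point fixed in the world has none). Each returns a list of dicts, best first, with "score" (0 to 1); they miss things now and then, are a little off and sometimes report something else, mostly with a low value. They report only what shows in the picture. A call takes as long as a camera call. They do not tell look-alikes from the thing itself.
- masks_of(picture, name): "mask" (384x512 bool, what is visible of it) and "bbox" ([left, top, right, bottom] in pixels, round what is visible of it).
The state is a dict: "time": time; "q": joint angles; "joint_vel": joint speeds; "joint_torque": joint torques, N m; "tool_pos": TCP position; "tcp_rot": TCP orientation; "wrist_force": force on the tool from outside, world axes, zero at the start; "torque": the same for the moment, N m; "width": opening from 0.0 (shut) to 1.0 (fully open); "grip_force": force on a finger pad.
Only numpy, scipy, OpenCV 4.12 (cv2) and the standard library are available. Lean on these libraries where they do the work, as an engineer would, in place of code of your own. Each camera call takes 0.05 s, during which the arm holds its last target. There are 200 camera calls.

TASK

Set out the grey bench board for sample preparation, one thing centred in a ring: put the smaller of the two white-capped clear bottles in the ring between the amber bottle and the conical flask, the larger beaker in the ring directly in front of the amber bottle (on the robot's side of it), and the small white jar in the ring directly in front of the small clear bottle. Then stand the smaller beaker upright in the middle of the jar's lid. Everything stands upright; do not shift or tip the amber bottle, the conical flask or the larger clear bottle.

Things in the scene. Friction and masses are not known exactly. Their poses are not given: they have to be found in the camera images.
- board: Grey layout board fixed on the worktop, 236 (x) x 346 (y) x 6 mm, top at z = 6 mm. Origin: centre of its underside; x away from the robot (turned by up to 0.2 rad), y left. Six flat black rings (mere lines), 92 mm across, in two rows of three: centres at x = -55 (front row) and +55 mm (back row), y = -110, 0 and +110 mm in its frame.
- amber_bottle: Amber glass bottle with black screw cap, 66 mm across, 124 mm high, about 0.36 kg, loose. Stands in the left or the right ring of the back row (differs each time); stays there. Origin: centre of its underside, z up; round, any yaw.
- conical_flask: Clear conical glass flask, 68 mm across at the foot, narrow neck, 98 mm high, loose. Stands in the other outer ring of the back row; stays there. Origin: centre of its underside, z up; round, any yaw.
- small_bottle: The smaller of two clear glass bottles with white screw caps: body 59 mm across, 111 mm high (cap 34 mm across, top 20 mm), about 0.15 kg. Grip it round the body about 55 to 70 mm up. Goes in the middle ring of the back row. Origin: centre of its underside, z up; round, any yaw.
- large_bottle: The larger of the two clear glass bottles with white screw caps: 69 mm across, 131 mm high, about 0.35 kg, loose. Not needed; stands among the things to be moved and stays where it is. Origin: centre of its underside, z up; round, any yaw.
- large_beaker: The larger of two clear glass beakers, 56 mm across, 72 mm high, 0.06 kg, open at the top. Can be gripped across its outside, about 50 mm up. Goes in the front ring before the amber bottle. Origin: centre of its underside, z up; round, any yaw.
- small_beaker: The smaller of two clear glass beakers, 46 mm across the rim, foot 40 mm across, 56 mm high, 0.06 kg, open at the top. Can be gripped across its outside, about 38 mm up. Goes upright on the jar's lid. Origin: centre of its underside, z up; round, any yaw.
- jar: White jar with a flat white screw lid that is fixed on, 53 mm high; body 64 mm across up to 31 mm, lid 68 mm across from 31 to 53 mm up, 0.12 kg. Grip it round the lid, about 42 mm up. Goes in the middle ring of the front row. (A wider white jar at the back of the bench is not meant.) Origin: centre of its underside, z up; round, any yaw.
Mind the look-alikes: they are no part of the job. Leave any pink or turquoise look-alike of the small_beaker alone.

How it is judged:
At the end, for the whole second after the job is handed in: Small bottle in the back middle ring, large beaker in the front ring before the amber bottle, jar in the front middle ring, each within 13 mm (x and y) of the ring centre; small beaker on the jar lid within 13 mm of its axis; these, amber bottle, flask and large bottle upright (0.12 rad), at rest (z of small_bottle in the frame of board between 0.001 and 0.011 m and angle between each of small_bottle, large_beaker, jar, small_beaker, amber_bottle, conical_flask, large_bottle's own z axis and vertical below 0.12 rad and linear speed of each of small_bottle, large_beaker, jar, small_beaker, amber_bottle, conical_flask, large_bottle below 0.02 m/s and x of small_bottle in the frame of board between 0.042 and 0.068 m and y of small_bottle in the frame of board between -0.013 and 0.013 m and z of large_beaker in the frame of board between 0.001 and 0.011 m and x of large_beaker in the frame of board between -0.068 and -0.042 m and ((y of amber_bottle in the frame of board above 0 m and y of large_beaker in the frame of board between 0.097 and 0.123 m) or (y of amber_bottle in the frame of board below 0 m and y of large_beaker in the frame of board between -0.123 and -0.097 m)) and z of jar in the frame of board between 0.001 and 0.011 m and x of jar in the frame of board between -0.068 and -0.042 m and y of jar in the frame of board between -0.013 and 0.013 m and z of small_beaker in the frame of jar between 0.048 and 0.058 m and horizontal distance between small_beaker and jar below 0.013 m and z of amber_bottle in the frame of board between 0.001 and 0.011 m and z of conical_flask in the frame of board between 0.001 and 0.011 m); the robot touches nothing.
It fails at once if the amber bottle, the conical flask or the large clear bottle is shifted by more than 20 mm or tipped by more than 0.35 rad (distance of any of amber_bottle, conical_flask, large_bottle from where it was at the start of the episode above 0.02 m or angle between any of amber_bottle, conical_flask, large_bottle's own z axis and vertical above 0.35 rad).
It also fails if it takes over 122 s, if anything falls off the work surface, if the arm or the gripper's body presses on something with over 40 N, if the wrist force passes 120 N, or if a joint passes its speed limit or range.

## Working session

There is one attempt and no reset: what is moved stays moved. The work goes in short steps, Python scripts to look and compute and a tool call to move; the robot and the scene stay as the last step left them, time stands still between calls to the robot, and variables do not carry over. Pictures are saved under pics/ and viewed, at most 17 in all, crops included, and the job is handed in when it is done.

Besides the shell and the picture viewer there is one more tool, called after ">>>" by a JSON object that holds its "name" and its "arguments". drive_tool: Moves the arm, as the interface text tells. Its arguments: {"type":"object","properties":{"rows":{"type":"array"},"force":{"type":"number"}},"required":["rows"]}

```bash
mkdir -p pics; ls; cat > h.py <<'E'
import numpy as np, cv2
from scipy.spatial.transform import Rotation as R
from workcell import status, read_camera, workorder, masks_of
def save(p,n,box=None,s=1):
    c=p["color"]
    if box: c=c[box[1]:box[3],box[0]:box[2]]
    cv2.imwrite("pics/"+n,cv2.resize(c[:,:,::-1],None,fx=s,fy=s,interpolation=cv2.INTER_CUBIC))
def cam(p):
    if "world_from_camera" in p: return np.array(p["world_from_camera"])
    s=p["st"]; T=np.eye(4); T[:3,:3]=R.from_rotvec(s["tcp_rot"]).as_matrix(); T[:3,3]=s["tool_pos"]
    return T@np.array(p["mount"])
def ray(p,u,v,z):
    K=np.array(p["intrinsics"]); W=cam(p)
    d=np.linalg.inv(K)@[u,v,1]; d=W[:3,:3]@[d[0],-d[1],-d[2]]
    o=W[:3,3]; return o+d*(z-o[2])/d[2]
def proj(p,X):
    K=np.array(p["intrinsics"]); W=cam(p)
    c=W[:3,:3].T@(np.array(X)-W[:3,3]); u=K@[c[0],-c[1],-c[2]]; return u[:2]/u[2]
def wrist():
    s=status.read_state(); p=read_camera("wrist"); p["st"]=s; return p
E
python3 - <<'E'
from h import *
for n in ["scene","top"]:
    p=read_camera(n); save(p,n+"1.png",s=1.5); print(n,p.keys(),np.round(p["intrinsics"],1).tolist(),np.round(p["world_from_camera"],3).tolist())
    for o in ["board","amber_bottle","conical_flask","small_bottle","large_bottle","large_beaker","small_beaker","jar"]:
        print(o,[(round(m["score"],2),list(map(int,m["bbox"]))) for m in masks_of(p,o)][:5])
print(status.read_state())
E
```

```text
pics
scene dict_keys(['color', 'intrinsics', 'world_from_camera', 'shot']) [[410.3, 0.0, 247.3], [0.0, 410.3, 189.3], [0.0, 0.0, 1.0]] [[0.656, 0.456, -0.601, -0.137], [-0.754, 0.404, -0.517, -0.567], [0.007, 0.793, 0.609, 0.703], [0.0, 0.0, 0.0, 1.0]]
board [(0.91, [209, 150, 349, 225])]
amber_bottle [(0.64, [246, 120, 265, 162])]
conical_flask [(0.86, [314, 146, 337, 189])]
small_bottle [(0.65, [348, 214, 378, 264])]
large_bottle [(0.81, [219, 167, 243, 220])]
large_beaker [(0.55, [153, 133, 170, 163])]
small_beaker [(0.88, [233, 243, 259, 277]), (0.79, [286, 241, 311, 273]), (0.72, [267, 218, 285, 246]), (0.62, [294, 273, 311, 307]), (0.57, [203, 224, 225, 251])]
jar [(0.72, [165, 167, 194, 199])]
top dict_keys(['color', 'intrinsics', 'world_from_camera', 'shot']) [[384.3, 0.0, 252.3], [0.0, 384.3, 188.8], [0.0, 0.0, 1.0]] [[-0.016, 0.989, -0.144, 0.378], [-1.0, -0.02, -0.024, -0.011], [-0.027, 0.143, 0.989, 1.01], [0.0, 0.0, 0.0, 1.0]]
board [(0.63, [190, 88, 331, 196])]
amber_bottle [(0.74, [199, 107, 226, 141])]
conical_flask [(0.85, [282, 98, 307, 125])]
small_bottle [(0.61, [
[... 282 characters left out ...]
0.55, [182, 216, 204, 241])]
{'time': 0.9, 'q': array([ 1.09509381e+00,  2.63857966e-01,  1.60398253e+00, -3.38067997e-05,
        1.27371643e+00, -3.69030552e-02]), 'joint_vel': array([ 0.0005523 ,  0.00139779,  0.00088304, -0.00071712,  0.00015238,
       -0.00200199]), 'joint_torque': array([-2.19727103e-04, -5.15043211e+01, -3.67737222e+01, -2.20572306e-04,
        5.43740498e-04, -5.92801541e-06]), 'tool_pos': array([0.28678881, 0.61104436, 0.23131752]), 'tcp_rot': array([6.83724168e-01, 3.06624726e+00, 4.14102129e-05]), 'wrist_force': array([ 0.07499017, -0.39278153, -0.56925555]), 'torque': array([-0.00388968,  0.03336929, -0.06640083]), 'grip_force': 0.0, 'width': 0.9965616985379955}
```

View pics/scene1.png

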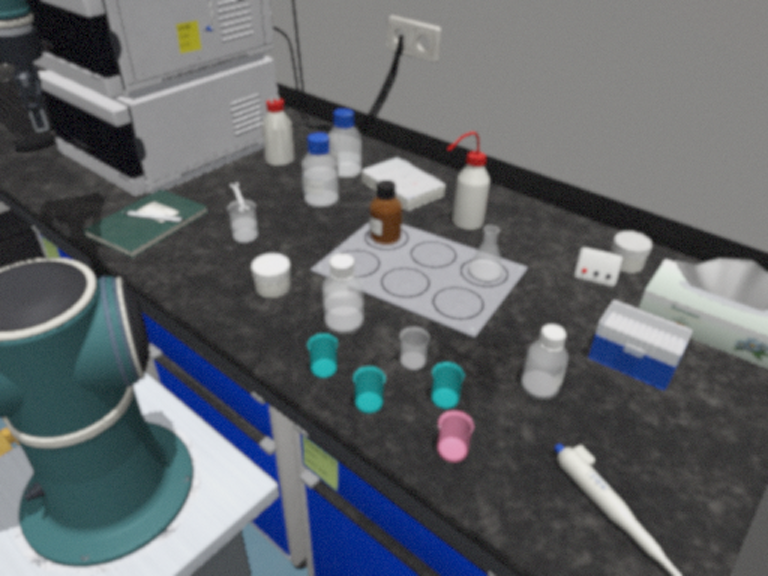

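View pics/top1.png

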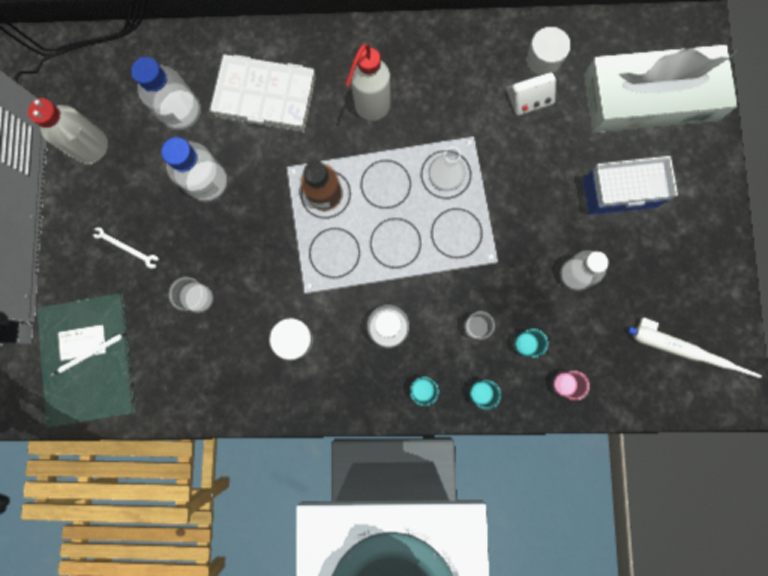

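The scene shows these candidates, in 1.5x top view pixels:
- **Clear bottles:** (583,270) and (388,326). The second looks larger.
- **Clear beakers:** (190,294) has a stick in it and looks larger. (480,325) looks smaller.
- **Jars:** (290,339) is on the near side. The one at (549,50) is the wider jar at the back.
- **Turquoise and pink cups:** decoys.

The amber bottle is in the back left ring.

```bash
cat > m1.py <<'E'
from h import *
from scipy.optimize import minimize, least_squares
t=read_camera("top"); s=read_camera("scene")
# board
g=cv2.GaussianBlur(cv2.cvtColor(t["color"],cv2.COLOR_RGB2GRAY),(0,0),0.8).astype(float)
a=np.linspace(0,2*np.pi,60,endpoint=False)
def pts(b):
    x,y,w=b; r=R.from_euler("z",w); out=[]
    for cx,cy in [(-.055,-.11),(-.055,0),(-.055,.11),(.055,0)]:
        L=np.c_[cx+.0455*np.cos(a),cy+.0455*np.sin(a),0*a+.006]; out.append(r.apply(L)+[x,y,0])
    return np.vstack(out)
def cost(b):
    P=np.array([proj(t,X) for X in pts(b)]).astype(np.float32)
    return cv2.remap(g,P[:,0:1],P[:,1:2],cv2.INTER_LINEAR).mean()
c0=(ray(t,395/1.5,243/1.5,.006)+ray(t,386/1.5,184/1.5,.006))/2
l=ray(t,334/1.5,252/1.5,.006)-ray(t,457/1.5,232/1.5,.006); w0=np.arctan2(-l[0],l[1])
r=min((minimize(cost,[c0[0]+dx,c0[1]+dy,w0],method="Nelder-Mead",options=dict(initial_simplex=np.array([c0[0]+dx,c0[1]+dy,w0])+np.vstack([np.zeros(3),np.diag([.006,.006,.03])]))) for dx in(-.004,0,.004) for dy in (-.004,0,.004)),key=lambda r:r.fun)
b=r.x; print("board",b,r.fun,c0,w0)
for n,(cx,cy) in dict(fl=(-.055,.11),fm=(-.055,0),bm=(.055,0),bl=(.055,.11),br=(.055,-.11)).items():
    print(n,(R.from_euler("z",b[2]).apply([cx,cy,0])[:2]+b[:2]).round(4))
for n,(u,v),z in [("sb cap",(597,262),.111),("lb cap",(388,326),.131),("jar",(290,339),.053),("small beaker rim",(480,325),.056),("foot",(480,327),0),("large beaker rim",(184,292),.072),("foot",(198,298),0),("stick",(549,50),.05),]:
    print(n,ray(t,u/1.5,v/1.5,z).round(3))
def crop(p,u,v):
    u,v=int(u/1.5),int(v/1.5); c=p["color"][max(v-30,0):v+30,u-30:u+30]; return cv2.resize(c,(195,195),interpolation=cv2.INTER_CUBIC)
A=np.hstack([crop(t,*q) for q in [(583,270),(388,326),(190,294),(480,325)]])
B=np.hstack([crop(s,*q) for q in [(545,360),(343,295),(242,220),(413,348)]])
cv2.imwrite("pics/crops.png",np.vstack([A,B])[:,:,::-1])
E
python3 m1.py
```

```text
board [ 0.65111526 -0.00948032  0.13991496] 162.31251220703126 [ 0.64994342 -0.01037402  0.006     ] 0.14254114529928452
fl [0.5813 0.0918]
fm [ 0.5967 -0.0172]
bm [ 0.7056 -0.0018]
bl [0.6902 0.1071]
br [ 0.7209 -0.1107]
sb cap [ 0.535 -0.333  0.111]
lb cap [ 0.439 -0.003  0.131]
jar [0.426 0.161 0.053]
small beaker rim [ 0.444 -0.154  0.056]
foot [ 0.444 -0.162  0.   ]
large beaker rim [0.506 0.334 0.072]
foot [0.505 0.335 0.   ]
stick [ 0.929 -0.297  0.05 ]
```

View pics/crops.png

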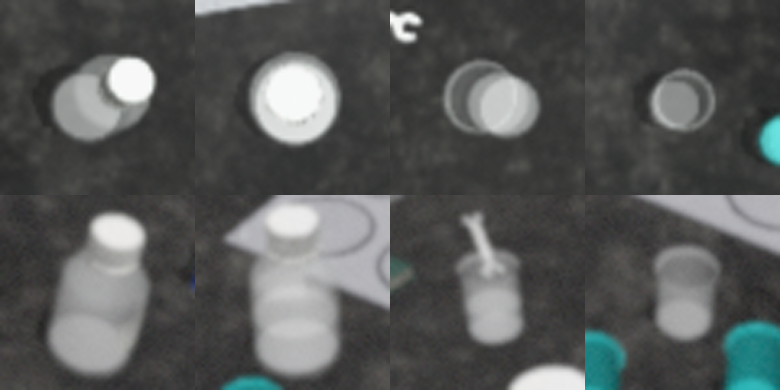

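Crops at 1.5x top view pixels confirm the choice:
- **Small bottle:** the one at (583,270), whose foot measures about 57 mm.
- **Large bottle:** the one at (388,326), about 66 mm wide. It stays.
- **Large beaker:** the one at (190,294). The "stick" is only the wrench lying behind it.
- **Small beaker:** the clear one at (480,325).
- **Jar:** the one at (290,339).

I'll start with the large beaker, with the fingers closing along world x.

>>> {"name": "drive_tool", "arguments": {"rows": [[0, 0, 7.1, 0, 0, 0, 1], [0, 0, 7.1, 0, 0, 0, 1], [0, 0, 7.1, 0, 0, 0, 1], [0, 0, 7.1, 0, 0, 0, 1], [0, 0, 7.1, 0, 0, 0, 1], [0, 0, 7.1, 0, 0, 0, 1], [0, 0, 7.1, 0, 0, 0, 1], [0, 0, 7.1, 0, 0, 0, 1]], "force": 25}}

```text
time: 1.67
tool_pos: [0.2868, 0.6111, 0.2313]
tcp_rot: [-2.067, -2.366, -0.0]
wrist_force: [-0.5, 0.8, 0.6]
width: 0.999
grip_force: 0.0
```

>>> {"name": "drive_tool", "arguments": {"rows": [[0, 0, 4, 0, 0, 0, 1], [0, 0, 4, 0, 0, 0, 1], [0, 0, 0, 0, 0, 0, 1], [0, 0, 0, 0, 0, 0, 1]]}}

```text
time: 2.0
tool_pos: [0.2868, 0.6111, 0.2313]
tcp_rot: [-2.218, -2.225, -0.0]
wrist_force: [0.4, 0.3, 0.0]
width: 1.001
grip_force: 0.0
```

>>> {"name": "drive_tool", "arguments": {"rows": [[0, 0, 0, -0.03, 0.02, 0, 1], [0, 0, 0, -0.03, 0.02, 0, 1], [0, 0, 0, -0.03, 0.02, 0, 1], [0, 0, 0, -0.03, 0.02, 0, 1], [0, 0, 0, -0.03, 0.02, 0, 1], [0, 0, 0, -0.03, 0.02, 0, 1], [0, 0, 0, -0.03, 0.02, 0, 1], [0, 0, 0, -0.03, 0.02, 0, 1]]}}

```text
time: 2.67
tool_pos: [0.4477, 0.3697, 0.2315]
tcp_rot: [2.218, 2.225, 0.001]
wrist_force: [0.4, -0.4, 0.2]
width: 1.001
grip_force: 0.0
```

>>> {"name": "drive_tool", "arguments": {"rows": [[0, 0, 0, -0.0, 0.02, 0, 1], [0, 0, 0, 0, 0, 0, 1], [0, 0, 0, 0, 0, 0, 1]]}}

```text
time: 2.92
tool_pos: [0.4678, 0.3707, 0.2314]
tcp_rot: [-2.221, -2.221, -0.0]
wrist_force: [-0.3, -0.2, 0.3]
width: 1.003
grip_force: 0.0
```

```bash
python3 - <<'E'
from h import *
p=wrist(); save(p,"w1.png",s=1.2); print(np.round(p["mount"],3).tolist(),np.round(p["intrinsics"],1).tolist(),p["st"]["tool_pos"],p["st"]["tcp_rot"],p["st"]["q"])
for o in ["large_beaker"]:
  for m in masks_of(p,o): b=m["bbox"];print(m["score"],b)
print(proj(p,[.506,.334,.072]),proj(p,[.506,.334,0]))
E
```

```text
[[-0.0, 0.96, 0.279, 0.072], [1.0, 0.0, 0.0, 0.0], [0.0, 0.279, -0.96, -0.143], [0.0, 0.0, 0.0, 1.0]] [[306.0, 0.0, 258.6], [0.0, 306.0, 194.7], [0.0, 0.0, 1.0]] [0.46783212 0.37072035 0.23138384] [-2.22099577e+00 -2.22144058e+00 -3.73576322e-04] [6.28172400e-01 1.17252772e-01 1.77683048e+00 3.68211726e-04
 1.24732398e+00 6.27855138e-01]
0.98 [266.8, 177.1, 322.3, 239.8]
[294.74683491 213.60230878] [288.35852377 194.48922622]
```

View pics/w1.png

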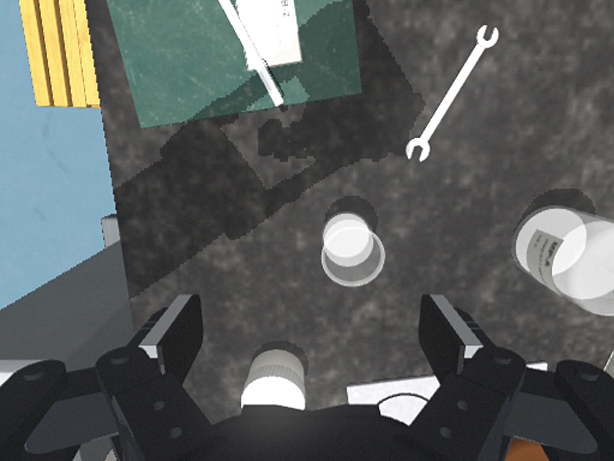

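The wrist view shows the large beaker's rim centred at about (352,254) in the 1.2x picture. That agrees with the top camera estimate of (0.506, 0.335), so I'll go for it.

>>> {"name": "drive_tool", "arguments": {"rows": [[0, 0, 0, -0.018, 0.019, 0, 1], [0, 0, 0, -0.018, 0.019, 0, 1], [0, 0, 0, 0, 0, 0.034, 1], [0, 0, 0, 0, 0, 0.034, 1], [0, 0, 0, 0, 0, 0.034, 1], [0, 0, 0, 0, 0, 0.034, 1], [0, 0, 0, 0, 0, 0.034, 1], [0, 0, 0, 0, 0, 0.034, 1]]}}

```text
time: 3.68
tool_pos: [0.5039, 0.3364, 0.026]
tcp_rot: [-2.217, -2.225, -0.001]
wrist_force: [0.2, 0.4, -0.8]
width: 0.998
grip_force: 0.0
```

>>> {"name": "drive_tool", "arguments": {"rows": [[0, 0, 0, 0, 0, 0, 1], [0, 0, 0, 0, 0, 0, 0.5], [0, 0, 0, 0, 0, 0, 0.5], [0, 0, 0, 0, 0, 0, 0.5], [0, 0, 0, 0, 0, 0, 0.5], [0, 0, 0, 0, 0, 0, 0.5], [0, 0, 0, 0, 0, 0, 0.5], [0, 0, 0, 0, 0, 0, 0.5]]}}

```text
time: 4.35
tool_pos: [0.507, 0.3367, 0.0302]
tcp_rot: [2.22, 2.222, 0.008]
wrist_force: [-1.6, 0.9, 7.5]
width: 0.628
grip_force: 26.6
```

>>> {"name": "drive_tool", "arguments": {"rows": [[0, 0, 0, 0, 0, -0.02, 0.5], [0, 0, 0, 0, 0, -0.03, 0.5], [0, 0, 0, 0, 0, -0.03, 0.5], [0, 0, 0, 0, 0, 0, 0.5]]}}

```text
time: 4.68
tool_pos: [0.5095, 0.3378, 0.1151]
tcp_rot: [2.218, 2.22, 0.019]
wrist_force: [1.7, 2.3, 0.8]
width: 0.629
grip_force: 26.9
```

>>> {"name": "drive_tool", "arguments": {"rows": [[0, 0, 0, -0.03, 0.0093, 0, 0.5], [0, 0, 0, -0.03, 0.0093, 0, 0.5], [0, 0, 0, -0.03, 0.0093, 0, 0.5], [0, 0, 0, -0.03, 0.0093, 0, 0.5], [0, 0, 0, -0.03, 0.0093, 0, 0.5], [0, 0, 0, -0.03, 0.0093, 0, 0.5], [0, 0, 0, -0.03, 0.0093, 0, 0.5], [0, 0, 0, -0.03, 0.0093, 0, 0.5]]}}

```text
time: 5.35
tool_pos: [0.58, 0.0937, 0.1077]
tcp_rot: [2.22, 2.222, 0.001]
wrist_force: [-0.2, -0.2, -1.5]
width: 0.634
grip_force: 26.9
```

>>> {"name": "drive_tool", "arguments": {"rows": [[0, 0, 0, 0, 0, 0, 0.5], [0, 0, 0, 0, 0, 0, 0.5], [0, 0, 0, 0, 0, 0, 0.5]]}}

```text
time: 5.6
tool_pos: [0.5796, 0.0954, 0.1074]
tcp_rot: [-2.221, -2.221, -0.001]
wrist_force: [-0.5, -0.3, -0.7]
width: 0.632
grip_force: 26.9
```

```bash
python3 - <<'E'
from h import *
p=wrist(); save(p,"w2.png",s=1.2); t=read_camera("top"); print(p["st"]["tool_pos"],p["st"]["wrist_force"],p["st"]["width"])
print(proj(p,[.5813,.0918,.006]))
for q in (p,t):
  for m in masks_of(q,"large_beaker"): print(m["score"],m["bbox"])
  print(proj(q,p["st"]["tool_pos"]+[0,0,.046]),proj(q,p["st"]["tool_pos"]+[0,0,-.026]))
E
```

```text
[0.57956326 0.09539242 0.10739929] [-0.53586647 -0.29734409 -0.70002169] 0.6319986825300838
[260.31342821 199.70804317]
0.84 [184.8, 194.3, 332.0, 340.7]
[257.6492581  307.64852579] [258.04792044 231.19255602]
[214.26911778 156.16755245] [217.89545613 162.79185284]
```

View pics/w2.png

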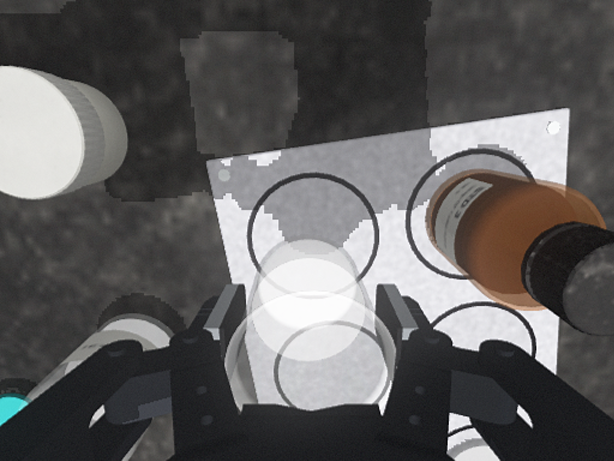

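The large beaker hangs upright, its foot at about (310,293) in the picture. The target ring is at (313,236), where it was predicted. The beaker sits slightly to the -y side of the TCP, so I'll correct for that and lower it.

>>> {"name": "drive_tool", "arguments": {"rows": [[0, 0, 0, 0.004, 0.002, 0.02, 0.5], [0, 0, 0, 0, 0, 0.02, 0.5], [0, 0, 0, 0, 0, 0.015, 0.5], [0, 0, 0, 0, 0, 0.01, 0.5], [0, 0, 0, 0, 0, 0.005, 0.5], [0, 0, 0, 0, 0, 0, 0.5], [0, 0, 0, 0, 0, 0, 0.5]]}}

```text
time: 6.38
tool_pos: [0.5821, 0.0999, 0.0377]
tcp_rot: [2.219, 2.223, 0.001]
wrist_force: [-0.1, -0.7, -1.1]
width: 0.63
grip_force: 26.4
```

>>> {"name": "drive_tool", "arguments": {"rows": [[0, 0, 0, 0, 0, 0, 0.7], [0, 0, 0, 0, 0, 0, 0.8], [0, 0, 0, 0, 0, 0, 1], [0, 0, 0, 0, 0, 0, 1], [0, 0, 0, 0, 0, 0, 1]]}}

```text
time: 6.8
tool_pos: [0.5819, 0.0993, 0.0375]
tcp_rot: [2.22, 2.222, 0.001]
wrist_force: [-1.1, -0.0, -0.2]
width: 1.002
grip_force: 0.0
```

>>> {"name": "drive_tool", "arguments": {"rows": [[0, 0, 0, 0, 0, -0.02, 1], [0, 0, 0, 0, 0, -0.03, 1], [0, 0, 0, 0, 0, -0.03, 1], [0, 0, 0, 0, 0, -0.03, 1], [0, 0, 0, 0, 0, -0.03, 1], [0, 0, 0, 0, 0, -0.03, 1], [0, 0, 0, 0, 0, -0.03, 1], [0, 0, 0, 0, 0, 0, 1]]}}

```text
time: 7.47
tool_pos: [0.5858, 0.0998, 0.2455]
tcp_rot: [2.215, 2.217, 0.016]
wrist_force: [1.2, -0.2, 1.0]
width: 1.005
grip_force: 0.0
```

>>> {"name": "drive_tool", "arguments": {"rows": [[0, 0, 0, -0.035, -0.01, 0, 1], [0, 0, 0, -0.035, -0.01, 0, 1], [0, 0, 0, -0.035, -0.006, 0, 1], [0, 0, 0, -0.035, 0, 0, 1], [0, 0, 0, -0.035, 0, 0, 1], [0, 0, 0, -0.035, 0, 0, 1], [0, 0, 0, -0.035, 0, 0, 1], [0, 0, 0, -0.035, 0, 0, 1]]}}

```text
time: 8.13
tool_pos: [0.5555, -0.1823, 0.237]
tcp_rot: [-2.22, -2.222, -0.0]
wrist_force: [1.6, -0.4, -1.1]
width: 1.0
grip_force: 0.0
```

>>> {"name": "drive_tool", "arguments": {"rows": [[0, 0, 0, -0.035, 0, 0, 1], [0, 0, 0, -0.035, 0, 0, 1], [0, 0, 0, -0.035, 0, 0, 1], [0, 0, 0, 0, 0, 0, 1], [0, 0, 0, 0, 0, 0, 1]]}}

```text
time: 8.55
tool_pos: [0.5555, -0.2875, 0.2365]
tcp_rot: [-2.223, -2.218, 0.0]
wrist_force: [0.2, 0.4, -0.2]
width: 1.003
grip_force: 0.0
```

```bash
python3 - <<'E'
from h import *
p=wrist(); save(p,"w3.png",s=1.2); t=read_camera("top"); save(t,"t3.png",(170,60,300,190),4.5); print(p["st"]["tool_pos"],p["st"]["tcp_rot"],p["st"]["wrist_force"])
for m in masks_of(p,"small_bottle"): print("sb",m["score"],m["bbox"])
for m in masks_of(t,"large_beaker"): print("lb",m["score"],m["bbox"])
print(proj(p,[.535,-.333,.111]),proj(p,[.535,-.333,.0]))
print(proj(t,[.5813,.0918,.078])-[170,60],proj(t,[.5813,.0918,.006])-[170,60])
E
```

```text
[ 0.55549527 -0.28747413  0.23649769] [-2.22344413e+00 -2.21807401e+00  2.55130120e-04] [ 0.18713022  0.4441213  -0.16502162]
sb 0.88 [213.4, 179.3, 266.8, 249.5]
sb 0.69 [119.7, 13.2, 176.6, 68.4]
lb 0.69 [205.6, 152.8, 229.7, 179.2]
[236.95424706 234.47815934] [242.85505793 199.97655037]
[ 49.49472922 102.36322611] [ 52.49334834 108.07369954]
```

View pics/w3.png

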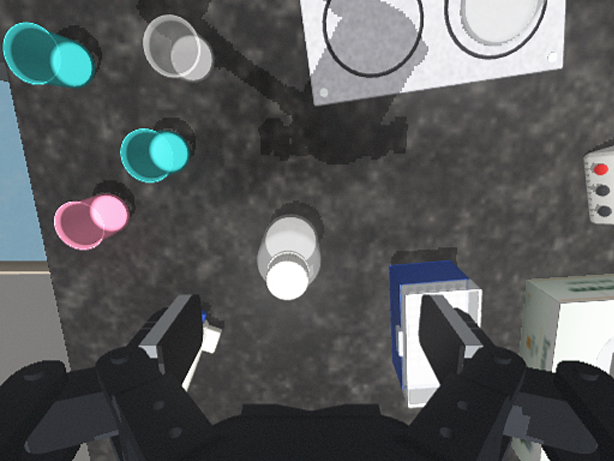

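View pics/t3.png

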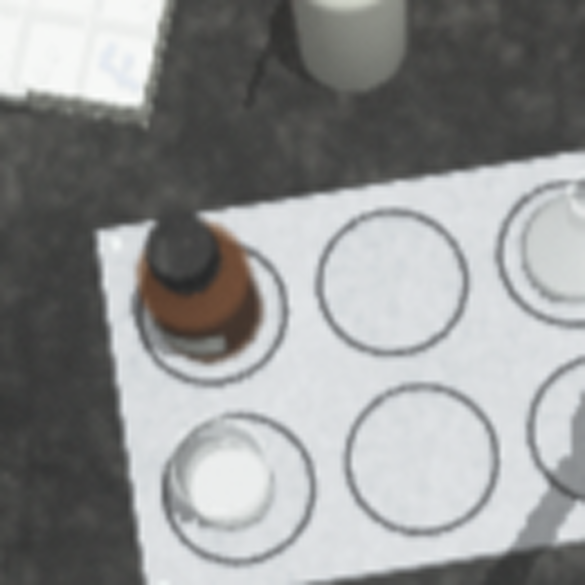

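The beaker stands upright in its ring, with its foot at (230,485) against the ring centre at (239,488). That is about 5 mm off, within tolerance. The small bottle's cap is at (287,275) in the wrist picture, putting it at about (0.536, -0.332).

>>> {"name": "drive_tool", "arguments": {"rows": [[0, 0, 0, -0.022, -0.01, 0, 1], [0, 0, 0, -0.0225, -0.0095, 0, 1], [0, 0, 0, 0, 0, 0, 1], [0, 0, 0, 0, 0, 0.03, 1], [0, 0, 0, 0, 0, 0.03, 1], [0, 0, 0, 0, 0, 0.03, 1], [0, 0, 0, 0, 0, 0.03, 1], [0, 0, 0, 0, 0, 0.03, 1]], "force": 40}}

```text
time: 9.42
tool_pos: [0.5372, -0.3285, 0.0864]
tcp_rot: [2.218, 2.224, 0.001]
wrist_force: [0.5, -0.8, 0.0]
width: 1.0
grip_force: 0.0
```

>>> {"name": "drive_tool", "arguments": {"rows": [[0, 0, 0, 0, 0, 0.025, 1], [0, 0, 0, 0, 0, 0.0175, 1], [0, 0, 0, 0, 0, 0, 1], [0, 0, 0, 0, 0, 0, 1]]}}

```text
time: 9.75
tool_pos: [0.5362, -0.3284, 0.0439]
tcp_rot: [-2.217, -2.222, 0.0]
wrist_force: [0.4, -0.2, 0.5]
width: 0.996
grip_force: 0.0
```

>>> {"name": "drive_tool", "arguments": {"rows": [[0, 0, 0, 0, 0, 0, 0.5], [0, 0, 0, 0, 0, 0, 0.5], [0, 0, 0, 0, 0, 0, 0.5], [0, 0, 0, 0, 0, 0, 0.5], [0, 0, 0, 0, 0, 0, 0.5], [0, 0, 0, 0, 0, 0, 0.5], [0, 0, 0, 0, 0, 0, 0.5], [0, 0, 0, 0, 0, 0, 0.5]]}}

```text
time: 10.42
tool_pos: [0.538, -0.331, 0.0475]
tcp_rot: [2.218, 2.22, 0.002]
wrist_force: [-1.9, 1.3, 6.4]
width: 0.654
grip_force: 42.3
```

>>> {"name": "drive_tool", "arguments": {"rows": [[0, 0, 0, 0, 0, -0.03, 0.5], [0, 0, 0, 0, 0, -0.03, 0.5], [0, 0, 0, 0, 0, 0, 0.5]]}}

```text
time: 10.67
tool_pos: [0.5408, -0.333, 0.1123]
tcp_rot: [2.212, 2.214, 0.004]
wrist_force: [1.2, -1.0, -0.8]
width: 0.652
grip_force: 43.3
```

>>> {"name": "drive_tool", "arguments": {"rows": [[0, 0, 0, 0.0375, 0.008, 0, 0.5], [0, 0, 0, 0.0375, 0.008, 0, 0.5], [0, 0, 0, 0.0375, 0.008, 0, 0.5], [0, 0, 0, 0.0375, 0.008, 0, 0.5], [0, 0, 0, 0.0375, 0.008, 0, 0.5], [0, 0, 0, 0.0375, 0.008, 0, 0.5], [0, 0, 0, 0.0375, 0.008, 0, 0.5], [0, 0, 0, 0.0375, 0.008, 0, 0.5]]}}

```text
time: 11.33
tool_pos: [0.6006, -0.0283, 0.1051]
tcp_rot: [2.22, 2.222, 0.001]
wrist_force: [1.1, -0.5, -1.9]
width: 0.657
grip_force: 43.3
```

>>> {"name": "drive_tool", "arguments": {"rows": [[0, 0, 0, 0.008, 0.026, 0, 0.5], [0, 0, 0, 0.007, 0.026, 0, 0.5], [0, 0, 0, 0.007, 0.026, 0, 0.5], [0, 0, 0, 0.007, 0.026, 0, 0.5], [0, 0, 0, 0, 0, 0, 0.5], [0, 0, 0, 0, 0, 0, 0.5], [0, 0, 0, 0, 0, 0, 0.5]]}}

```text
time: 11.92
tool_pos: [0.7035, -0.0011, 0.1043]
tcp_rot: [-2.22, -2.222, 0.002]
wrist_force: [-1.1, -0.3, -1.1]
width: 0.653
grip_force: 43.3
```

```bash
python3 - <<'E'
from h import *
p=wrist(); save(p,"w4.png",s=1.2); st=p["st"]; print(st["tool_pos"],st["tcp_rot"],st["wrist_force"],st["width"])
print(proj(p,[.7056,-.0018,.006])*1.2, proj(p,st["tool_pos"]+[0,0,-.0475])*1.2)
E
```

```text
[ 0.70353696 -0.001107    0.10426004] [-2.21960363e+00 -2.22198960e+00  1.60551805e-03] [-1.08212337 -0.32780754 -1.13853078] 0.6530010393572214
[313.07271183 236.88261847] [309.85329612 262.09454427]
```

View pics/w4.png

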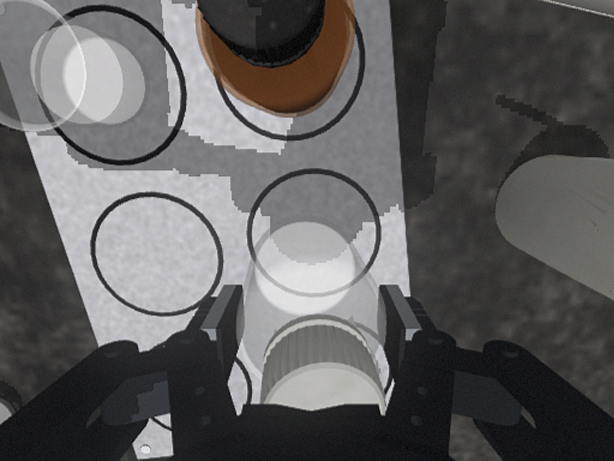

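The bottle hangs upright with its foot at (306,267). The ring is at (314,232), close to prediction. I'll nudge it slightly and lower it.

>>> {"name": "drive_tool", "arguments": {"rows": [[0, 0, 0, 0.001, 0.003, 0.015, 0.5], [0, 0, 0, 0, 0, 0.015, 0.5], [0, 0, 0, 0, 0, 0.01, 0.5], [0, 0, 0, 0, 0, 0.007, 0.5], [0, 0, 0, 0, 0, 0.0035, 0.5], [0, 0, 0, 0, 0, 0, 0.5], [0, 0, 0, 0, 0, 0, 0.5]]}}

```text
time: 12.55
tool_pos: [0.7069, -0.0001, 0.0536]
tcp_rot: [-2.22, -2.222, 0.001]
wrist_force: [1.0, 0.4, -1.7]
width: 0.659
grip_force: 42.6
```

>>> {"name": "drive_tool", "arguments": {"rows": [[0, 0, 0, 0, 0, 0, 0.7], [0, 0, 0, 0, 0, 0, 0.8], [0, 0, 0, 0, 0, 0, 0.95], [0, 0, 0, 0, 0, 0, 0.95], [0, 0, 0, 0, 0, 0, 0.95]]}}

```text
time: 12.97
tool_pos: [0.7075, -0.0, 0.0545]
tcp_rot: [2.22, 2.222, 0.0]
wrist_force: [-0.7, 0.6, 0.1]
width: 0.947
grip_force: 0.0
```

>>> {"name": "drive_tool", "arguments": {"rows": [[0, 0, 0, 0, 0, -0.02, 0.95], [0, 0, 0, 0, 0, -0.03, 0.95], [0, 0, 0, 0, 0, -0.03, 0.95], [0, 0, 0, 0, 0, -0.03, 1], [0, 0, 0, 0, 0, -0.03, 1], [0, 0, 0, 0, 0, -0.03, 1], [0, 0, 0, 0, 0, 0, 1]]}}

```text
time: 13.55
tool_pos: [0.7115, -0.0001, 0.2337]
tcp_rot: [2.213, 2.216, 0.015]
wrist_force: [1.5, -0.4, 2.0]
width: 0.999
grip_force: 0.0
```

>>> {"name": "drive_tool", "arguments": {"rows": [[0, 0, 0, 0.025, -0.035, 0, 1], [0, 0, 0, 0.025, -0.035, 0, 1], [0, 0, 0, 0.025, -0.035, 0, 1], [0, 0, 0, 0.025, -0.035, 0, 1], [0, 0, 0, 0.025, -0.035, 0, 1], [0, 0, 0, 0.025, -0.035, 0, 1], [0, 0, 0, 0.025, -0.035, 0, 1], [0, 0, 0, 0.025, -0.035, 0, 1]]}}

```text
time: 14.22
tool_pos: [0.4342, 0.1942, 0.2244]
tcp_rot: [2.221, 2.222, 0.001]
wrist_force: [0.3, 2.0, -0.1]
width: 1.001
grip_force: 0.0
```

>>> {"name": "drive_tool", "arguments": {"rows": [[0, 0, 0, 0, 0, 0, 1], [0, 0, 0, 0, 0, 0, 1], [0, 0, 0, 0, 0, 0, 1]]}}

```text
time: 14.47
tool_pos: [0.4363, 0.1936, 0.2247]
tcp_rot: [2.218, 2.223, 0.002]
wrist_force: [0.5, -0.1, -1.1]
width: 0.995
grip_force: 0.0
```

```bash
python3 - <<'E'
from h import *
p=wrist(); t=read_camera("top"); print(p["st"]["tool_pos"],p["st"]["tcp_rot"],p["st"]["wrist_force"])
A=cv2.resize(p["color"],(512,384)); B=cv2.resize(t["color"][75:203,180:340],(480,384),interpolation=cv2.INTER_CUBIC)
cv2.imwrite("pics/m5.png",cv2.resize(np.hstack([A,B]),(800,310),interpolation=cv2.INTER_AREA)[:,:,::-1])
for m in masks_of(p,"jar"): print("jar",m["score"],m["bbox"])
for m in masks_of(t,"small_bottle"): print("sb",m["score"],m["bbox"])
for m in masks_of(t,"large_beaker"): print("lb",m["score"],m["bbox"])
print(proj(p,[.426,.161,.053]),proj(p,[.426,.161,.0]))
print(proj(t,[.7056,-.0018,.117]),proj(t,[.7056,-.0018,.006]))
E
```

```text
[0.43632165 0.1935847  0.22473263] [2.21817898e+00 2.22302703e+00 1.94621673e-03] [ 0.50586521 -0.06524704 -1.07718836]
jar 0.62 [219.5, 168.3, 283.1, 234.4]
sb 0.67 [247.4, 102.4, 264.3, 133.3]
lb 0.75 [246.0, 104.4, 268.1, 131.7]
lb 0.68 [204.4, 152.1, 228.5, 178.5]
lb 0.58 [284.4, 98.0, 307.7, 128.6]
[248.47839357 206.0761277 ] [249.76578019 192.71613848]
[256.05228291 107.84801422] [256.74736697 122.27283781]
```

View pics/m5.png

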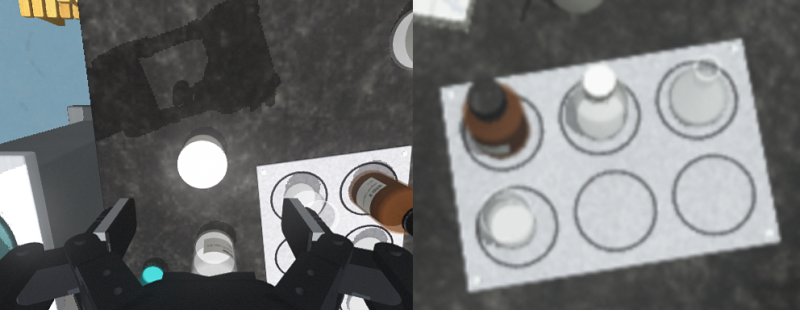

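The right half shows the small bottle standing centred in the back middle ring, with the amber bottle and flask undisturbed. The jar lid is at (202,164) in the left half, so it is at about (0.428, 0.163).

>>> {"name": "drive_tool", "arguments": {"rows": [[0, 0, 0, -0.0155, -0.0045, 0, 1], [0, 0, 0, -0.015, -0.0045, 0, 1], [0, 0, 0, 0, 0, 0.03, 1], [0, 0, 0, 0, 0, 0.03, 1], [0, 0, 0, 0, 0, 0.03, 1], [0, 0, 0, 0, 0, 0.03, 1], [0, 0, 0, 0, 0, 0.02, 1], [0, 0, 0, 0, 0, 0, 1]], "force": 35}}

```text
time: 15.38
tool_pos: [0.4233, 0.161, 0.0794]
tcp_rot: [-2.219, -2.218, 0.014]
wrist_force: [-0.8, -1.0, 0.3]
width: 1.002
grip_force: 0.0
```

```bash
python3 - <<'E'
from h import *
p=wrist(); save(p,"w6.png",s=1.2); print(p["st"]["tool_pos"],p["st"]["wrist_force"])
for m in masks_of(p,"jar"): print("jar",m["score"],m["bbox"])
print(proj(p,[.428,.163,.053]))
E
```

```text
[0.42326935 0.16095173 0.07940434] [-0.77370856 -0.99266288  0.25284345]
jar 0.56 [213.1, 159.2, 321.5, 279.3]
jar 0.4 [371.8, 202.4, 512.0, 384.0]
[266.41236511 227.61427243]
```

View pics/w6.png

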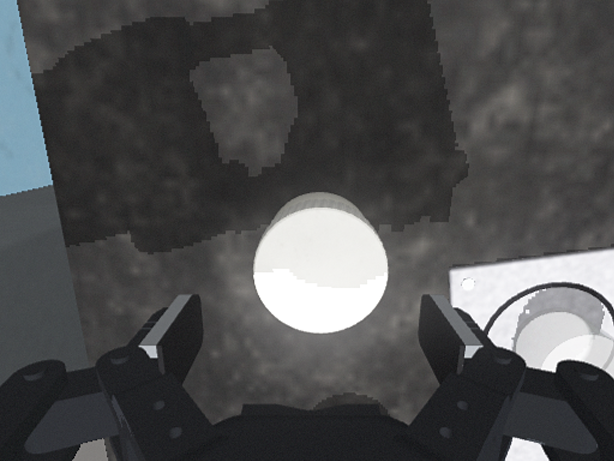

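The jar lid is centred at (320,270), so the jar is at about (0.428, 0.164). I'll shift slightly, then go down and grip.

>>> {"name": "drive_tool", "arguments": {"rows": [[0, 0, 0, 0.003, 0.005, 0, 1], [0, 0, 0, 0, 0, 0.0215, 1], [0, 0, 0, 0, 0, 0.02, 1], [0, 0, 0, 0, 0, 0.015, 1], [0, 0, 0, 0, 0, 0.005, 1], [0, 0, 0, 0, 0, 0, 1], [0, 0, 0, 0, 0, 0, 1]]}}

```text
time: 16.07
tool_pos: [0.4335, 0.1665, 0.0242]
tcp_rot: [2.22, 2.222, 0.003]
wrist_force: [0.6, -0.3, 0.1]
width: 1.002
grip_force: 0.0
```

>>> {"name": "drive_tool", "arguments": {"rows": [[0, 0, 0, 0, 0, 0, 0.6], [0, 0, 0, 0, 0, 0, 0.6], [0, 0, 0, 0, 0, 0, 0.6], [0, 0, 0, 0, 0, 0, 0.6], [0, 0, 0, 0, 0, 0, 0.6], [0, 0, 0, 0, 0, 0, 0.6]]}}

```text
time: 16.57
tool_pos: [0.4334, 0.1665, 0.0249]
tcp_rot: [2.219, 2.222, 0.004]
wrist_force: [-1.0, -1.0, 5.9]
width: 0.769
grip_force: 37.6
```

>>> {"name": "drive_tool", "arguments": {"rows": [[0, 0, 0, 0, 0, -0.02, 0.6], [0, 0, 0, 0, 0, -0.03, 0.6], [0, 0, 0, 0, 0, -0.03, 0.6], [0, 0, 0, 0, 0, -0.02, 0.6], [0, 0, 0, 0, 0, 0, 0.6]]}}

```text
time: 16.98
tool_pos: [0.4362, 0.1674, 0.1289]
tcp_rot: [2.217, 2.219, 0.016]
wrist_force: [0.3, -0.1, -0.9]
width: 0.769
grip_force: 40.3
```

>>> {"name": "drive_tool", "arguments": {"rows": [[0, 0, 0, -0.0229, 0.0204, 0, 0.6], [0, 0, 0, -0.0229, 0.0204, 0, 0.6], [0, 0, 0, -0.0229, 0.0204, 0, 0.6], [0, 0, 0, -0.0229, 0.0204, 0, 0.6], [0, 0, 0, -0.0229, 0.0204, 0, 0.6], [0, 0, 0, -0.0229, 0.0204, 0, 0.6], [0, 0, 0, -0.0229, 0.0204, 0, 0.6], [0, 0, 0, -0.0229, 0.0204, 0, 0.6]]}}

```text
time: 17.65
tool_pos: [0.5957, -0.0184, 0.122]
tcp_rot: [-2.22, -2.222, 0.001]
wrist_force: [0.1, 0.7, -0.5]
width: 0.77
grip_force: 40.2
```

>>> {"name": "drive_tool", "arguments": {"rows": [[0, 0, 0, 0, 0, 0, 0.6], [0, 0, 0, 0, 0, 0, 0.6], [0, 0, 0, 0, 0, 0, 0.6]]}}

```text
time: 17.9
tool_pos: [0.5944, -0.017, 0.1219]
tcp_rot: [-2.22, -2.221, 0.002]
wrist_force: [-1.0, 0.1, -1.3]
width: 0.767
grip_force: 40.2
```

```bash
python3 - <<'E'
from h import *
p=wrist(); save(p,"w7.png",s=1.2); st=p["st"]; print(st["tool_pos"],st["tcp_rot"],st["wrist_force"],st["width"])
print(proj(p,[.5967,-.0172,.006])*1.2, proj(p,st["tool_pos"]+[0,0,.028])*1.2)
E
```

```text
[ 0.59436807 -0.01699277  0.12186052] [-2.21989645e+00 -2.22056448e+00  1.54370060e-03] [-1.03618144  0.10981839 -1.28111049] 0.7669372550398353
[313.3958103 229.4157306] [309.19911754 337.13509565]
```

View pics/w7.png

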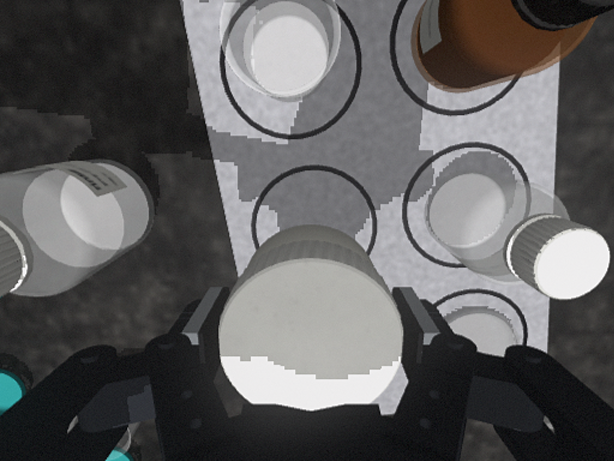

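The jar is held level, with the lid at (311,335) directly under the TCP and the ring at (313,229) as predicted. I'll lower it.

>>> {"name": "drive_tool", "arguments": {"rows": [[0, 0, 0, 0, 0.0025, 0.02, 0.6], [0, 0, 0, 0, 0, 0.025, 0.6], [0, 0, 0, 0, 0, 0.02, 0.6], [0, 0, 0, 0, 0, 0.015, 0.6], [0, 0, 0, 0, 0, 0.007, 0.6], [0, 0, 0, 0, 0, 0.0035, 0.6], [0, 0, 0, 0, 0, 0, 0.6], [0, 0, 0, 0, 0, 0, 0.6]]}}

```text
time: 18.62
tool_pos: [0.5984, -0.0167, 0.0332]
tcp_rot: [2.219, 2.222, 0.002]
wrist_force: [-0.1, 0.3, -1.0]
width: 0.77
grip_force: 40.2
```

>>> {"name": "drive_tool", "arguments": {"rows": [[0, 0, 0, 0, 0, 0, 0.85], [0, 0, 0, 0, 0, 0, 1], [0, 0, 0, 0, 0, 0, 1], [0, 0, 0, 0, 0, 0, 1]]}}

```text
time: 18.95
tool_pos: [0.5984, -0.0172, 0.0331]
tcp_rot: [2.22, 2.222, 0.002]
wrist_force: [0.2, -0.0, 0.2]
width: 1.0
grip_force: 0.0
```

>>> {"name": "drive_tool", "arguments": {"rows": [[0, 0, 0, 0, 0, -0.02, 1], [0, 0, 0, 0, 0, -0.03, 1], [0, 0, 0, 0, 0, -0.03, 1], [0, 0, 0, 0, 0, -0.03, 1], [0, 0, 0, 0, 0, -0.03, 1], [0, 0, 0, 0, 0, -0.03, 1], [0, 0, 0, 0, 0, -0.03, 1], [0, 0, 0, 0, 0, 0, 1]]}}

```text
time: 19.62
tool_pos: [0.602, -0.0175, 0.2408]
tcp_rot: [2.213, 2.215, 0.014]
wrist_force: [1.4, 0.6, 0.3]
width: 0.999
grip_force: 0.0
```

>>> {"name": "drive_tool", "arguments": {"rows": [[0, 0, 0, -0.025, -0.03, 0, 1], [0, 0, 0, -0.025, -0.03, 0, 1], [0, 0, 0, -0.025, -0.03, 0, 1], [0, 0, 0, -0.025, -0.03, 0, 1], [0, 0, 0, -0.005, -0.03, 0, 0.7], [0, 0, 0, 0, 0, 0, 0.7], [0, 0, 0, 0, 0, 0, 0.7], [0, 0, 0, 0, 0, 0, 0.7]]}}

```text
time: 20.28
tool_pos: [0.4484, -0.1223, 0.2326]
tcp_rot: [2.22, 2.221, 0.002]
wrist_force: [-0.1, 0.5, 1.1]
width: 0.697
grip_force: 0.0
```

```bash
python3 - <<'E'
from h import *
p=wrist(); t=read_camera("top"); print(p["st"]["tool_pos"],p["st"]["tcp_rot"],p["st"]["wrist_force"],p["st"]["width"])
A=p["color"]; B=cv2.resize(t["color"][75:203,180:340],(480,384),interpolation=cv2.INTER_CUBIC)
cv2.imwrite("pics/m8.png",cv2.resize(np.hstack([A,B]),(800,310),interpolation=cv2.INTER_AREA)[:,:,::-1])
for m in masks_of(p,"small_beaker"): print("beaker",m["score"],m["bbox"])
for m in masks_of(t,"jar"): print("jar",m["score"],m["bbox"])
print(proj(p,[.444,-.157,.056]),proj(p,[.444,-.157,.0]))
print(proj(t,[.5967,-.0172,.059]))
E
```

```text
[ 0.44840959 -0.12231299  0.23259165] [2.22005295e+00 2.22109429e+00 1.57610587e-03] [-0.08269708  0.45341653  1.14684693] 0.6966780415549736
beaker 0.97 [210.2, 238.2, 248.1, 292.7]
beaker 0.93 [127.0, 90.4, 181.2, 137.6]
beaker 0.62 [132.3, 177.3, 183.2, 230.6]
beaker 0.55 [234.5, 173.7, 275.0, 221.5]
beaker 0.47 [184.3, 288.7, 200.9, 327.5]
jar 0.65 [251.2, 148.3, 279.4, 173.4]
[254.07660201 206.48191439] [254.64366539 192.59591805]
[263.28863685 157.0586714 ]
```

View pics/m8.png

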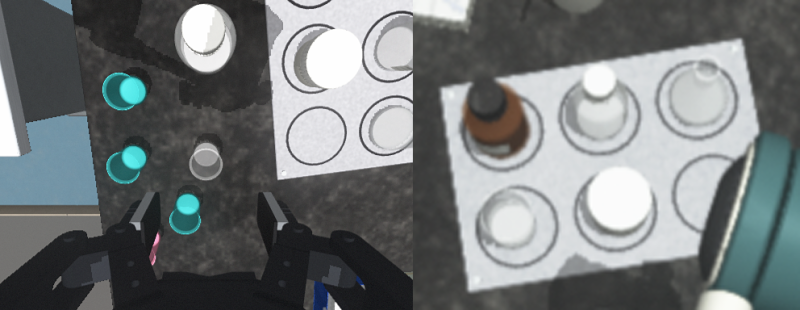

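The jar stands in the front middle ring. In the wrist view (left half), the clear small beaker is at (205,160) and the cups at (125,90), (125,165) and (187,213) are turquoise decoys. The clear beaker is at about (0.444, -0.154).

>>> {"name": "drive_tool", "arguments": {"rows": [[0, 0, 0, -0.016, -0.002, 0, 0.85], [0, 0, 0, -0.016, -0.002, 0, 0.85], [0, 0, 0, 0, 0, 0.03, 0.85], [0, 0, 0, 0, 0, 0.03, 0.85], [0, 0, 0, 0, 0, 0.03, 0.85], [0, 0, 0, 0, 0, 0.03, 0.85], [0, 0, 0, 0, 0, 0.02, 0.85], [0, 0, 0, 0, 0, 0, 0.85]], "force": 25}}

```text
time: 21.15
tool_pos: [0.4405, -0.1522, 0.0872]
tcp_rot: [-2.213, -2.217, 0.006]
wrist_force: [-0.8, 0.0, -0.3]
width: 0.846
grip_force: 0.0
```

>>> {"name": "drive_tool", "arguments": {"rows": [[0, 0, 0, 0, 0, 0, 0.85], [0, 0, 0, 0, 0, 0, 0.85]]}}

```text
time: 21.32
tool_pos: [0.4454, -0.1545, 0.0935]
tcp_rot: [2.218, 2.222, 0.001]
wrist_force: [0.3, 0.4, -0.3]
width: 0.851
grip_force: 0.0
```

```bash
python3 - <<'E'
from h import *
p=wrist(); save(p,"w9.png",s=1.2); print(p["st"]["tool_pos"],p["st"]["wrist_force"],p["st"]["width"])
for m in masks_of(p,"small_beaker"): print("beaker",m["score"],m["bbox"])
x=p["st"]["tool_pos"]; print(x,proj(p,[x[0],x[1],.056]),proj(p,[.4445,-.1545,.056]))
E
```

```text
[ 0.44535091 -0.15446208  0.09345939] [ 0.30865754  0.35216234 -0.27407964] 0.850978244417178
beaker 0.92 [183.2, 271.1, 246.6, 348.9]
beaker 0.71 [43.9, 178.5, 143.0, 261.6]
beaker 0.68 [220.3, 169.2, 295.2, 256.6]
beaker 0.67 [106.3, 366.0, 125.5, 380.6]
beaker 0.57 [18.5, 13.2, 134.3, 103.7]
[ 0.44535091 -0.15446208  0.09345939] [257.9887617  223.99974101] [256.64296354 224.05461174]
```

View pics/w9.png

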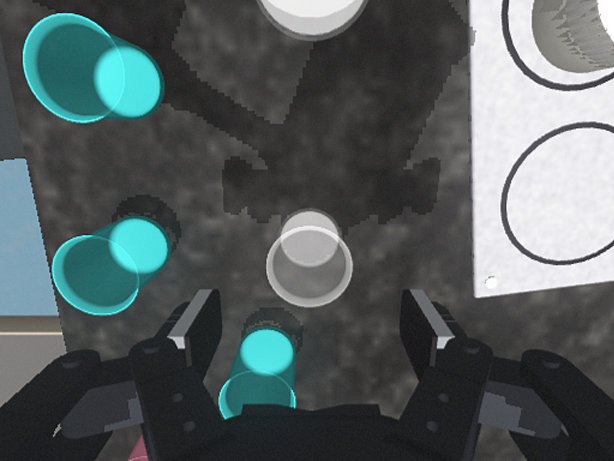

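The clear beaker's rim is at (310,265), right under the TCP between the open fingers. Going down to grip.

>>> {"name": "drive_tool", "arguments": {"rows": [[0, 0, 0, 0.001, 0, 0.02, 0.85], [0, 0, 0, 0, 0, 0.02, 0.85], [0, 0, 0, 0, 0, 0.02, 0.85], [0, 0, 0, 0, 0, 0.01, 0.85], [0, 0, 0, 0, 0, 0.005, 0.85], [0, 0, 0, 0, 0, 0, 0.85], [0, 0, 0, 0, 0, 0, 0.85]]}}

```text
time: 22.0
tool_pos: [0.4448, -0.1536, 0.0183]
tcp_rot: [2.219, 2.222, 0.001]
wrist_force: [0.1, 0.2, -0.3]
width: 0.849
grip_force: 0.0
```

>>> {"name": "drive_tool", "arguments": {"rows": [[0, 0, 0, 0, 0, 0, 0.35], [0, 0, 0, 0, 0, 0, 0.35], [0, 0, 0, 0, 0, 0, 0.35], [0, 0, 0, 0, 0, 0, 0.35], [0, 0, 0, 0, 0, 0, 0.35], [0, 0, 0, 0, 0, 0, 0.35], [0, 0, 0, 0, 0, 0, 0.35]]}}

```text
time: 22.58
tool_pos: [0.445, -0.1537, 0.0185]
tcp_rot: [2.219, 2.221, 0.001]
wrist_force: [-1.5, 0.6, 6.3]
width: 0.517
grip_force: 25.1
```

>>> {"name": "drive_tool", "arguments": {"rows": [[0, 0, 0, 0, 0, -0.02, 0.35], [0, 0, 0, 0, 0, -0.03, 0.35], [0, 0, 0, 0, 0, -0.03, 0.35], [0, 0, 0, 0, 0, -0.03, 0.35], [0, 0, 0, 0, 0, -0.02, 0.35], [0, 0, 0, 0, 0, 0, 0.35], [0, 0, 0, 0, 0, 0, 0.35]]}}

```text
time: 23.17
tool_pos: [0.445, -0.1537, 0.1488]
tcp_rot: [2.218, 2.22, 0.002]
wrist_force: [-1.3, -0.1, -0.1]
width: 0.52
grip_force: 25.8
```

```bash
python3 - <<'E'
from h import *
t=read_camera("top"); st=status.read_state(); print(st["tool_pos"],st["tcp_rot"],st["wrist_force"])
# jar lid top: bright saturated blob near prediction
u0=proj(t,[.5967,-.0172,.059]); print(u0)
g=cv2.cvtColor(t["color"],cv2.COLOR_RGB2GRAY); x,y=int(u0[0])-22,int(u0[1])-22
c=g[y:y+44,x:x+44]; print(np.percentile(c,[10,50,70,90,99]))
for th in (225,235,245):
    n,l,s,ce=cv2.connectedComponentsWithStats((c>th).astype(np.uint8)); k=1+s[1:,4].argmax()
    q=ce[k]+[x,y]; print(th,s[k],q,ray(t,*q,.059))
E
```

```text
[ 0.44369637 -0.15315059  0.14712719] [2.22018991e+00 2.22237110e+00 1.60371197e-04] [-0.0477859  -0.06203953 -1.54488583]
[263.28863685 157.0586714 ]
[156. 220. 223. 252. 252.]
225 [ 12   8  26  27 533] [265.16697936 155.9587242 ] [ 0.59943918 -0.02200734  0.059     ]
235 [ 12   9  25  25 511] [265.04500978 156.05088063] [ 0.59920761 -0.02169397  0.059     ]
245 [ 12   9  25  25 490] [264.96326531 156.11836735] [ 0.59903761 -0.02148364  0.059     ]
```

>>> {"name": "drive_tool", "arguments": {"rows": [[0, 0, 0, 0.022, 0.0258, 0, 0.35], [0, 0, 0, 0.022, 0.0258, 0, 0.35], [0, 0, 0, 0.022, 0.0258, 0, 0.35], [0, 0, 0, 0.022, 0.0258, 0, 0.35], [0, 0, 0, 0.022, 0.0258, 0, 0.35], [0, 0, 0, 0.022, 0.0258, 0, 0.35], [0, 0, 0, 0, 0, 0, 0.35], [0, 0, 0, 0, 0, 0, 0.35]]}}

```text
time: 23.88
tool_pos: [0.5979, -0.0197, 0.1444]
tcp_rot: [-2.215, -2.223, 0.005]
wrist_force: [-1.1, -0.4, -0.7]
width: 0.517
grip_force: 26.0
```

```bash
python3 - <<'E'
from h import *
p=wrist(); save(p,"w10.png",s=1.2); st=p["st"]; print(st["tool_pos"],st["tcp_rot"],st["wrist_force"],st["width"])
print(proj(p,[.598,-.0195,.059])*1.2, proj(p,[.5967,-.0172,.006])*1.2,proj(p,st["tool_pos"]+[0,0,-.0185])*1.2,proj(p,st["tool_pos"]+[0,0,.0375])*1.2)
E
```

```text
[ 0.59791515 -0.01972852  0.14440823] [-2.21502988 -2.2230029   0.00475898] [-1.13418842 -0.39078126 -0.6696695 ] 0.5173112645015744
[310.57063737 241.24378823] [309.21624551 218.372743  ] [309.80024419 283.59954211] [308.74586309 352.92622867]
```

View pics/w10.png

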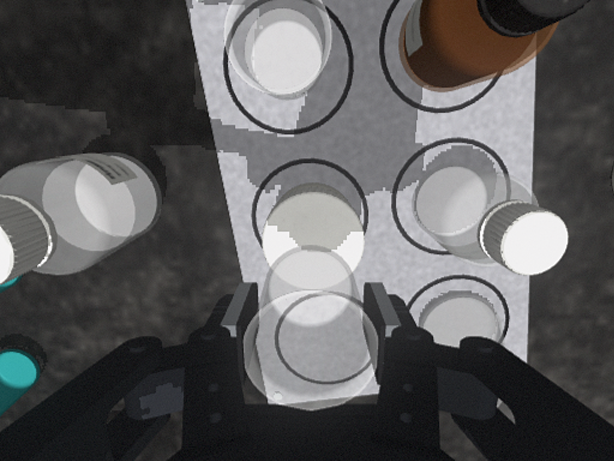

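The jar lid is centred at (313,241), matching (0.600, -0.0195). The beaker's foot at (310,285) is right where predicted under the TCP. I'll lower it to just above the lid and check.

>>> {"name": "drive_tool", "arguments": {"rows": [[0, 0, 0, 0, 0.002, 0.02, 0.35], [0, 0, 0, 0, 0, 0.02, 0.35], [0, 0, 0, 0, 0, 0.015, 0.35], [0, 0, 0, 0, 0, 0.007, 0.35], [0, 0, 0, 0, 0, 0, 0.35], [0, 0, 0, 0, 0, 0, 0.35], [0, 0, 0, 0, 0, 0, 0.35], [0, 0, 0, 0, 0, 0, 0.35]]}}

```text
time: 24.6
tool_pos: [0.6015, -0.0214, 0.0867]
tcp_rot: [2.219, 2.221, 0.002]
wrist_force: [0.6, 0.2, -0.2]
width: 0.516
grip_force: 26.0
```

>>> {"name": "drive_tool", "arguments": {"rows": [[0, 0, 0, 0.001, -0.001, 0.005, 0.35], [0, 0, 0, 0, 0, 0.003, 0.35], [0, 0, 0, 0, 0, 0, 0.35], [0, 0, 0, 0, 0, 0, 0.35], [0, 0, 0, 0, 0, 0, 0.35]]}}

```text
time: 25.02
tool_pos: [0.6, -0.02, 0.0776]
tcp_rot: [2.22, 2.222, 0.001]
wrist_force: [0.5, 0.7, 1.0]
width: 0.519
grip_force: 26.1
```

>>> {"name": "drive_tool", "arguments": {"rows": [[0, 0, 0, 0, 0, 0, 0.6], [0, 0, 0, 0, 0, 0, 0.75], [0, 0, 0, 0, 0, 0, 0.8], [0, 0, 0, 0, 0, 0, 0.8], [0, 0, 0, 0, 0, 0, 0.8]]}}

```text
time: 25.43
tool_pos: [0.5994, -0.0201, 0.0771]
tcp_rot: [-2.22, -2.222, 0.0]
wrist_force: [-0.2, -0.2, 0.4]
width: 0.799
grip_force: 0.0
```

>>> {"name": "drive_tool", "arguments": {"rows": [[0, 0, 0, 0, 0, -0.02, 0.8], [0, 0, 0, 0, 0, -0.03, 0.8], [0, 0, 0, 0, 0, -0.03, 0.8], [0, 0, 0, 0, 0, -0.03, 0.8], [0, 0, 0, 0, 0, -0.03, 0.8], [0, 0, 0, 0, 0, 0, 0.8], [0, 0, 0, -0.03, -0.02, 0, 0.8], [0, 0, 0, -0.03, -0.02, 0, 0.8]]}}

```text
time: 26.1
tool_pos: [0.5603, -0.0797, 0.2181]
tcp_rot: [2.215, 2.225, 0.002]
wrist_force: [0.9, -1.7, -0.3]
width: 0.801
grip_force: 0.0
```

>>> {"name": "drive_tool", "arguments": {"rows": [[0, 0, 0, -0.03, -0.02, 0, 0.8], [0, 0, 0, -0.03, -0.02, 0, 0.8], [0, 0, 0, -0.03, 0, 0, 0.8], [0, 0, 0, -0.03, 0, 0, 0.8], [0, 0, 0, 0, 0, 0, 0.8], [0, 0, 0, 0, 0, 0, 0.8], [0, 0, 0, 0, 0, 0, 0.8]]}}

```text
time: 26.68
tool_pos: [0.5195, -0.1999, 0.2168]
tcp_rot: [-2.22, -2.221, -0.0]
wrist_force: [-0.2, -0.8, -0.4]
width: 0.8
grip_force: 0.0
```

```bash
python3 - <<'E'
from h import *
t=read_camera("top"); s=read_camera("scene"); print(status.read_state()["tool_pos"])
A=cv2.resize(t["color"][75:203,180:340],(480,384),interpolation=cv2.INTER_CUBIC); B=cv2.resize(s["color"][100:228,200:360],(480,384),interpolation=cv2.INTER_CUBIC)
cv2.imwrite("pics/m11.png",cv2.resize(np.hstack([A,B]),(800,320))[:,:,::-1])
for n,X in dict(rim=[.5967,-.0172,.115],lid=[.5967,-.0172,.059],ring=[.5967,-.0172,.006],lbfoot=[.5813,.0918,.006],lbrim=[.5813,.0918,.078]).items():
    print(n,(proj(t,X)-[180,75])*2.5)
E
```

```text
[ 0.51973925 -0.19913613  0.2169431 ]
rim [208.31986585 191.9303685 ]
lid [208.22159212 205.14667849]
ring [208.13837328 216.33833703]
lbfoot [106.23337085 232.68424885]
lbrim [ 98.73682306 218.40806527]
```

View pics/m11.png

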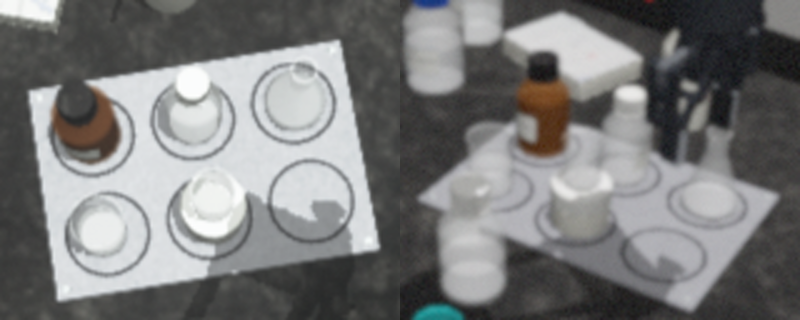

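The final view shows everything upright. The small beaker sits on the jar lid at (213,200), the jar is about 5 mm from its ring centre, and the large beaker about 4 mm from its. All are within 13 mm and the gripper is clear, so I'm handing in.

```bash
python3 -c "
from workcell import workorder; print(workorder.finish_job())"
```

```text
the job is handed in; nothing more can be done
None
```

I handed the job in with all four things in place and upright, each within about 6 mm of its target by camera; the amber bottle, conical flask and larger clear bottle look undisturbed, and the hand-in returned no verdict.

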